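# Spot-check a hotplate with a surface thermometer

### The arm

A 7-joint arm with a two-finger parallel gripper is mounted at the origin on a cart in front of the work surface, level with it; the furniture and walls round the work are solid. World frame = base frame: x ahead of the robot, y to its left, z up, the work surface at z = 0. Lengths are in m, angles in rad, forces in N, time in s.
With the tool pointing down it reaches from about 0.425 to 0.925 m from the base axis. Payload 6.8 kg.
Tool frame: the origin (TCP) lies midway between the tips of the shut fingers; the grasp point (between the pads) lies 19 mm behind it; z points along the fingers, y is the line along which they close (so a half turn about z gives the same grasp; the last joint's range is limited). The gripper opens to 85 mm and grips with 20 to 120 N. Pads are 22 mm wide; open, the fingers measure 114 mm over their backs; the gripper's body (76 mm by 85 mm) begins 54 mm behind the grasp point. The pads swing forward as they close: fully open they stand 13 mm farther back than shut.
Start: joints at [-1.412, 0.477, 0.022, 1.555, -0.011, 1.109, -0.083], TCP at [0.178, 0.651, 0.231] pointing down, gripper open.
Joint ranges: [-2.96, 2.96], [-0.34, 2.1], [-1.41, 1.46], [0.24, 2.44], [-1.37, 4.51], [0.17, 1.92], [-2.96, 2.96]. Speed limits (rad/s): [2.39, 2.39, 3.14, 3.14, 3.14, 3.14, 3.14].

### API

Orientations are given as a rotation vector (axis times angle).
In Python, from bench import status, vision, r gives the robot as it stands. The module is installed in compiled form; this text tells all that it offers.
- The arm moves only by the shell command python3 -m handwheel 'ROWS' [OPENING] [FORCE]. ROWS is JSON, a list of rows, each an object with "dp": the shift along the tool's x, y, z in m, a list of three; "delta_rot": the turn, a rotation vector about the tool's x, y, z in rad, a list of three. In form: [{"dp": [x, y, z], "delta_rot": [rx, ry, rz]}, ...]. A call has 1 to 12 rows; each row is the pose to reach, as a shift and turn from the pose commanded when the call began, along the tool's axes at that moment; what a row does not reach only later rows make up. A row lasts 1/8 s, in which the tool goes at most 62.5 mm and 10.7 degrees, less where a joint would pass 70% of its speed; a pose out of reach is approached as far as the arm can. A call with a gripper value outside its range is refused whole. OPENING is the opening, from 0 (shut) to 1 (fully open), set as the call begins (- or left out, the last holds). The fingers move at their own pace and stop on an object; FORCE is the grip in N (left out, the last holds). Time passes only in rows, so rows that repeat a pose let the fingers close. It gives the time, the measured TCP pose, the force, the opening and the grip force at its end, in the units of the state.
- status.get_obs(): the state, without advancing time (a new reading comes with each control period).
- vision.grab_frame(name): name is "scene" or "top"; returns a dict with "img" (400x640x3 uint8, blue, green, red), "fovy" (degrees; the focal length in pixels is half the picture's height over the tangent of half this angle, whatever the lens; pixels are square), "cx", "cy" (the principal point, pixels), "world_from_camera" (4x4, takes a point from camera to world coordinates). Camera axes: x right, y up, looking along -z (the intrinsics and any distortion apply to the point x, -y, -z); pixel columns grow to the right and rows downward; lengths in m; the calibration is good to about 2 mm. A picture is of the moment at which its call begins. There is no depth.
- r.hand_in(): hands the job in; it is judged then, once.
The state is a dict: "clock": time; "joints": joint angles; "qvel": joint speeds; "tau": joint torques, N m; "tcp_pos": TCP position; "orientation": TCP orientation; "contact_force": force on the tool from outside, world axes, zero at the start; "moment": the same for the moment, N m; "grip_width": finger opening in m; "gripper_force": force on a finger pad.
Only numpy, scipy, OpenCV 4.12 (cv2) and the standard library are available. Lean on these libraries where they do the work, as an engineer would, in place of code of your own. Each camera call takes 0.05 s, during which the arm holds its last target. There are 200 camera calls.

### The job

Lift the glass lid off the hotplate and set it down flat on the clear worktop beside it (there is room on the right). Then take the surface thermometer out of its leaning stand and hold it upright with its tip inside the small ring marked on the hotplate, pressing gently so that the sprung tip is pushed about halfway in; keep it steady there for a couple of seconds and finish while still holding it like that. Do not press hard on the plate, and leave the jar, mug and cup where they are.

Things in the scene. Friction and masses are not known exactly. Their poses are not given: they have to be found in the camera images.
- hotplate: Fixed white electric hotplate, 220 (x) x 200 (y) mm housing, with a round dark flat plate of 176 mm diameter in its middle; the plate's top is 66 mm above the worktop. Origin under its centre on the worktop; its front (-x side) has a black control knob. z up.
- mark (a point): Centre of the ring marked on the hotplate's dark top: a thin bright ring, 31 mm outside and 25 mm inside diameter, with a dot in its middle. On the plate's top face, 30 mm to the hotplate's +x and 35 mm to its +y from its centre (far left quarter seen from the robot). Hidden under the lid at first. Its z axis is up.
- lid: Loose glass pan lid with steel rim and a round black knob, 172 mm diameter, 59 mm tall, 245 to 490 g, resting on the hotplate's round top on a 150 mm wide foot. Origin on its axis, 2 mm below the foot's underside; z up. The knob is 37 mm across and stands on the axis from 31 mm (top of the glass) to 59 mm above the origin: grip it about 53 mm above the origin.
- stand: Fixed thermometer stand: grey foot 105 x 80 x 12 mm and a black socket block 38 x 42 mm whose bore leans 25 degrees (0.436 rad) from vertical with its mouth towards the stand's -x, roughly towards the robot. Origin on the worktop. The mouth's centre is 14 mm to -x of the origin and 74 mm above the worktop. The thermometer must be drawn out along the leaning bore, about 65 mm.
- probe: Loose surface thermometer, 90 to 150 g, in the stand's socket, leaning about 4 degrees more than the bore. Grey handle 20 (x) x 24 (y) x 80 mm with a black display on its -x face, which is towards the robot; below it a steel stem 10 mm thick, 42 mm long, then the sprung tip. Origin at the handle's underside on its axis; z up along the handle. Grip its 24 mm (y) width about 38 mm above the origin.
- tip_end (a point): Flat lower end of the thermometer's sprung brass tip (8 mm diameter), on the thermometer's axis, 60 mm below the handle's underside when not pressed. Axes as probe.
- tip (a joint): How far the sprung tip is pushed in: 0 = fully out, 0.012 m = fully in. Spring 500 N/m (about 3 N when pushed halfway, 6 N at the stop), no preload.
- jar: Spice jar, 44 mm diameter, 109 mm tall, loose; leave alone. Origin under its centre.
- mug: Green and white mug, 78 mm diameter, 101 mm tall, loose; leave alone. Origin under its middle.
- cup: Plain white tapered cup, 75 mm diameter, 87 mm tall, loose; leave alone. Origin under its centre.
Not all that is in view belongs to the job. Of the things shaped like the probe, the grey one is meant.

How it is judged:
By the outcome, as a careful person would: the job done as asked, in the order asked, and still so for the second after the job is handed in, while the arm keeps its last pose, push and grip.
It also fails if it takes over 58 s, if anything falls off the work surface, if the arm or the gripper's body presses on something with over 40 N, if the wrist force passes 120 N, or if a joint passes its speed limit or range.

## Working session

There is one attempt and no reset: what is moved stays moved. The work goes in short steps, Python scripts to look and compute and a shell command to move; the robot and the scene stay as the last step left them, time stands still between calls to the robot, and variables do not carry over. Pictures are saved under pics/ and viewed, at most 10 in all, crops included, and the job is handed in when it is done.

```bash
mkdir -p pics; python3 - <<'E'
from bench import status, vision, r
import cv2
o=status.get_obs()
for k in o: print(k,o[k])
for n in("scene","top"):
    f=vision.grab_frame(n); cv2.imwrite(f"pics/{n}0.png",f["img"])
    print(n,{k:f[k] for k in f if k!="img"})
E
```

```text
clock 0.0
joints [-1.41208886  0.477797    0.02237088  1.55649401 -0.01148867  1.10929057
 -0.08312666]
qvel [ 8.86853774e-05  7.54219411e-04 -1.30880561e-03  2.64604800e-04
  1.17835812e-03 -1.44053025e-03  6.26234926e-04]
tau [ 2.31746035e-04 -5.96459627e+01  1.60786137e+00 -2.81205279e+01
  1.24062863e-02  9.34906479e-03  2.99919475e-05]
tcp_pos [0.17784297 0.65051673 0.23031044]
orientation [-4.17890525e-01 -3.11358814e+00  2.91909883e-03]
contact_force [ 0.06596253 -0.19763755  0.08432008]
moment [-0.02790126  0.00090404  0.01448159]
gripper_force 0.0
grip_width 0.08571254402098234
scene {'fovy': 51.50176611392814, 'cx': 321.1906587943776, 'cy': 203.76418375980293, 'world_from_camera': array([[-0.89694801,  0.348652  , -0.27189343,  0.16243063],
       [-0.44190025, -0.68684268,  0.57703666,  1.01261305],
       [ 0.01443697,  0.63772166,  0.77013158,  1.19110468],
       [ 0.        ,  0.        ,  0.        ,  1.        ]])}
top {'fovy': 55.02924989469352, 'cx': 323.56974674690446, 'cy': 192.81796697706275, 'world_from_camera': array([[ 1.08308707e-03,  9.97230188e-01, -7.43692112e-02,
         4.53934143e-01],
       [-9.99996405e-01,  8.97675787e-04, -2.52649959e-03,
         2.13520931e-01],
       [-2.45274222e-03,  7.43716803e-02,  9.97227575e-01,
         1.54211386e+00],
       [ 0.00000000e+00,  0.00000000e+00,  0.00000000e+00,
         1.00000000e+00]])}
```

View pics/scene0.png

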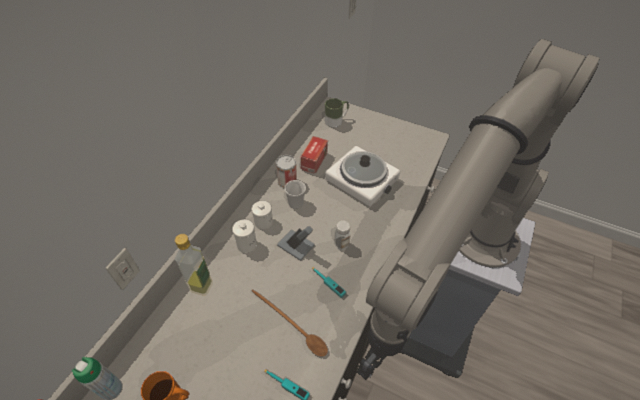

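View pics/top0.png

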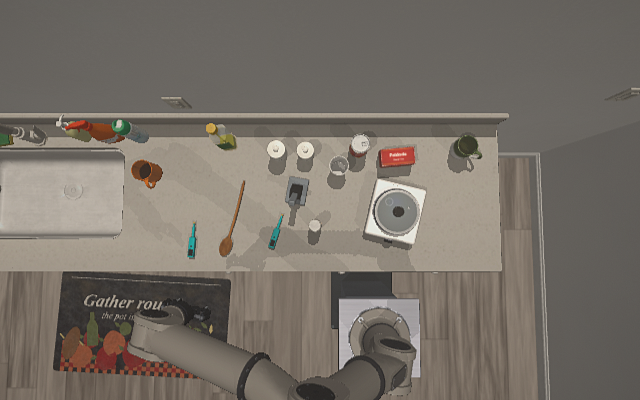

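The grey probe in the dark stand is at top (293,203) and scene (300,238). The look-alikes are teal probes at top (275,232) and (192,240), which are the wrong colour and lying flat. The lid knob is at top (398,212) and scene (365,160). I'll check the choice in one close composite crop.

```bash
cat > h.py <<'E'
import numpy as np, cv2
from bench import status, vision, r
from scipy.spatial.transform import Rotation as R
def ray(f,u,v):
    fl=200/np.tan(np.radians(f["fovy"]/2)); T=f["world_from_camera"]
    d=T[:3,:3]@np.array([(u-f["cx"])/fl,-(v-f["cy"])/fl,-1.]); return T[:3,3],d/np.linalg.norm(d)
def onz(f,u,v,z):
    o,d=ray(f,u,v); return o+d*(z-o[2])/d[2]
def tri(f1,p1,f2,p2):
    o1,d1=ray(f1,*p1);o2,d2=ray(f2,*p2)
    s=np.linalg.lstsq(np.c_[d1,-d2],o2-o1,rcond=None)[0]
    a=o1+s[0]*d1;b=o2+s[1]*d2; return (a+b)/2,np.linalg.norm(a-b)
def proj(f,P):
    fl=200/np.tan(np.radians(f["fovy"]/2)); T=f["world_from_camera"]
    c=T[:3,:3].T@(np.asarray(P)-T[:3,3]); return f["cx"]+fl*c[0]/-c[2], f["cy"]-fl*c[1]/-c[2]
def pose():
    o=status.get_obs(); return o["tcp_pos"],R.from_rotvec(o["orientation"]),o
def tile(im,u,v,w=400,h=300,k=4):
    c=im[v-h//(2*k):v+h//(2*k),u-w//(2*k):u+w//(2*k)]; return cv2.resize(c,(w,h),interpolation=cv2.INTER_CUBIC)
E
python3 - <<'E'
from h import *
t=cv2.imread("pics/top0.png");s=cv2.imread("pics/scene0.png")
im=np.vstack([np.hstack([tile(t,396,212),tile(t,296,197)]),np.hstack([tile(s,363,175),tile(s,298,238)])])
cv2.imwrite("pics/c1.png",im)
E
```

```text
(no output)
```

View pics/c1.png

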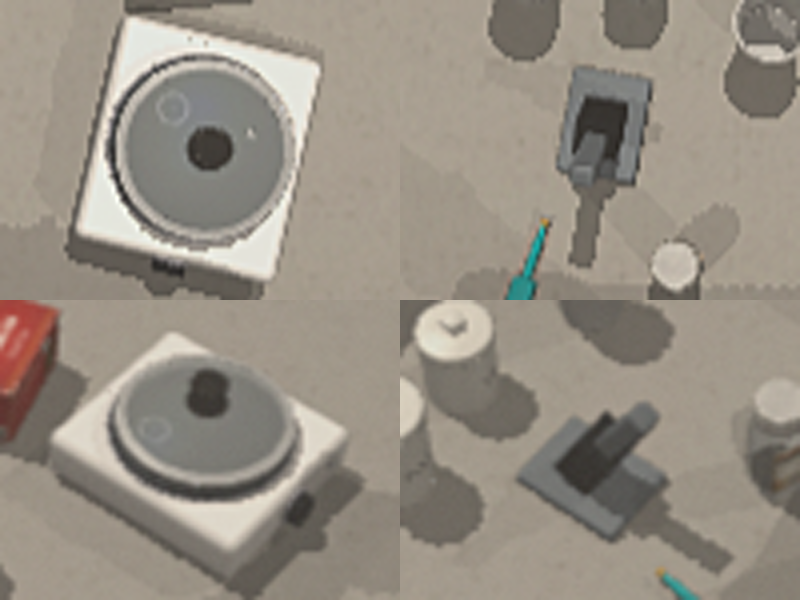

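The crop shows the lid with its knob at top (398,212), and the ring visible through the glass at top (389,201). The grey probe leans in the stand with its head near top (292,202) and scene (310,230). I'm choosing that one; next I'll measure.

```bash
python3 - <<'E'
from h import *
F={n:vision.grab_frame(n) for n in("scene","top")}
def blob(n,box,fn):
    u0,v0,u1,v1=box; im=F[n]["img"][v0:v1,u0:u1]; k=4
    im=cv2.resize(im,None,fx=k,fy=k,interpolation=cv2.INTER_CUBIC).astype(int)
    m=fn(im).astype(np.uint8); cs,_=cv2.findContours(m,cv2.RETR_EXTERNAL,cv2.CHAIN_APPROX_NONE)
    c=max(cs,key=cv2.contourArea); M=cv2.moments(c)
    f=lambda p:(np.asarray(p,float)+.5)/k-.5+[u0,v0]
    return f([M['m10']/M['m00'],M['m01']/M['m00']]),f(c[:,0]),M['m00']/k/k
dark=lambda i:i.max(2)<75
# knob
kt,ct,a=blob("top",(385,198,412,226),dark);ks,cs_,b=blob("scene",(352,150,378,172),dark)
print("knob",kt,a,ks,b,"tri",tri(F["top"],kt,F["scene"],ks),"top@.121",onz(F["top"],*kt,.121))
# housing
w=lambda i:(i.min(2)>150)
c,ct,a=blob("top",(355,170,435,255),w); 
P=np.array([onz(F["top"],*p,.055)[:2] for p in ct],np.float32)
rc=cv2.minAreaRect(P); print("housing",rc)
# stand foot: bluish grey
def grey(i):
    b,g,r_=i[...,0],i[...,1],i[...,2]; return (b-r_>-2)&(b<150)
c,ct,a=blob("top",(278,172,316,226),grey); P=np.array([onz(F["top"],*p,.012)[:2] for p in ct],np.float32)
print("foot",a,cv2.minAreaRect(P)); 
f=F["top"];print("pixel samples",[(p,f["img"][p[1],p[0]].tolist()) for p in [(292,202),(287,193),(296,188),(291,204),(294,199),(300,225),(389,201)]])
# approximate edges of probe head in both, endpoint guess
print("head tri",tri(F["top"],(292.,201.5),F["scene"],(311.,228.)))
E
```

```text
knob [397.98301995 211.39031722] 81.4375 [364.59412975 160.84664511] 79.71875 tri (array([ 0.4925021 , -0.06073094,  0.10535665]), np.float64(0.0016336088168487839)) top@.121 [ 0.49132079 -0.05801694  0.121     ]
housing ((0.49458473920822144, -0.060505978763103485), (0.19703201949596405, 0.2185257375240326), 76.18607330322266)
foot 299.46875 ((0.5723745226860046, 0.3261052668094635), (0.07831180095672607, 0.11234869062900543), 80.13545989990234)
pixel samples [((292, 202), [121, 122, 121]), ((287, 193), [131, 131, 128]), ((296, 188), [49, 52, 55]), ((291, 204), [105, 106, 105]), ((294, 199), [100, 101, 100]), ((300, 225), [143, 157, 168]), ((389, 201), [137, 137, 136])]
head tri (array([0.52220175, 0.33064139, 0.14169317]), np.float64(0.009156240875338962))
```

```bash
cat >> h.py <<'E'
def go(P,Rt=None):
    p,q,o=pose(); d=q.inv().apply(np.asarray(P)-p); w=(q.inv()*Rt).as_rotvec() if Rt is not None else np.zeros(3)
    print("to",np.round(P,4),"dp",np.round(d,4),"rot",np.round(w,4))
def down(yaw):  # tool y at yaw+90deg, tool z down
    y=np.array([-np.sin(yaw),np.cos(yaw),0]); z=np.array([0,0,-1.]); return R.from_matrix(np.c_[np.cross(y,z),y,z])
E
python3 - <<'E'
from h import *
f=vision.grab_frame("top")
print("edge",onz(f,500,215,0),"front edge",onz(f,460,270,0),"mug",onz(f,465,147,.05),"jar top",onz(f,314.5,225.5,.109),"ring",onz(f,389,201.2,.066))
Rt=down(np.radians(-12)); 
go([.45,.30,.25],Rt); go([.492,-.0595,.20],Rt)
E
```

```text
edge [ 4.80472571e-01 -4.89405923e-01  2.22044605e-16] front edge [ 0.26257745 -0.32380204  0.        ] mug [ 0.74619898 -0.33809265  0.05      ] jar top [0.43888241 0.25075443 0.109     ] ring [ 0.53190573 -0.034504    0.066     ]
to [0.45 0.3  0.25] dp [-0.355  -0.2667 -0.0189] rot [-0.0008  0.     -0.0573]
to [ 0.492  -0.0595  0.2   ] dp [-0.4903 -0.6024  0.0314] rot [-0.0008  0.     -0.0573]
```

```bash
python3 -m handwheel '[{"dp":[-0.355,-0.267,-0.019],"delta_rot":[0,0,-0.057]},{"dp":[-0.355,-0.267,-0.019],"delta_rot":[0,0,-0.057]},{"dp":[-0.355,-0.267,-0.019],"delta_rot":[0,0,-0.057]},{"dp":[-0.355,-0.267,-0.019],"delta_rot":[0,0,-0.057]},{"dp":[-0.355,-0.267,-0.019],"delta_rot":[0,0,-0.057]},{"dp":[-0.355,-0.267,-0.019],"delta_rot":[0,0,-0.057]},{"dp":[-0.355,-0.267,-0.019],"delta_rot":[0,0,-0.057]},{"dp":[-0.49,-0.602,0.031],"delta_rot":[0,0,-0.057]},{"dp":[-0.49,-0.602,0.031],"delta_rot":[0,0,-0.057]},{"dp":[-0.49,-0.602,0.031],"delta_rot":[0,0,-0.057]},{"dp":[-0.49,-0.602,0.031],"delta_rot":[0,0,-0.057]},{"dp":[-0.49,-0.602,0.031],"delta_rot":[0,0,-0.057]}]' 0.75 40; python3 - <<'E'
from h import *
print(status.get_obs()["joints"].round(2))
Rt=down(np.radians(-12)); go([.492,-.0595,.14],Rt);go([.492,-.0595,.099],Rt)
E
```

```text
clock: 1.75
tcp_pos: [0.4847, -0.0035, 0.2082]
orientation: [0.328, 3.123, 0.001]
contact_force: [1.5, 0.1, -0.1]
grip_width: 0.064
gripper_force: 0.0
[-0.44  0.19  0.36  2.04 -0.09  0.92  1.33]
to [ 0.492  -0.0595  0.14  ] dp [-0.0187 -0.0533  0.0682] rot [0.0006 0.0009 0.    ]
to [ 0.492  -0.0595  0.099 ] dp [-0.0187 -0.0534  0.1092] rot [0.0006 0.0009 0.    ]
```

```bash
python3 -m handwheel '[{"dp":[-0.018,-0.053,0.06],"delta_rot":[0,0,0]},{"dp":[-0.018,-0.053,0.06],"delta_rot":[0,0,0]},{"dp":[-0.018,-0.053,0.06],"delta_rot":[0,0,0]},{"dp":[-0.018,-0.053,0.06],"delta_rot":[0,0,0]},{"dp":[-0.018,-0.053,0.06],"delta_rot":[0,0,0]}]'; python3 - <<'E'
from h import *
Rt=down(np.radians(-12)); go([.492,-.0595,.099],Rt)
t=vision.grab_frame("top");s=vision.grab_frame("scene")
cv2.imwrite("pics/c2.png",np.hstack([tile(t["img"],396,212),tile(s["img"],363,165)]))
p=pose()[0]; print(proj(t,p),proj(s,p))
E
```

```text
clock: 2.38
tcp_pos: [0.4919, -0.056, 0.149]
orientation: [0.326, 3.123, 0.001]
contact_force: [0.6, 0.8, -0.3]
grip_width: 0.064
gripper_force: 0.0
to [ 0.492  -0.0595  0.099 ] dp [-0.0007 -0.0035  0.05  ] rot [0.001  0.0015 0.0016]
(np.float64(398.95155392394133), np.float64(211.08083432027985)) (np.float64(365.6818906557729), np.float64(153.14780150728043))
```

View pics/c2.png

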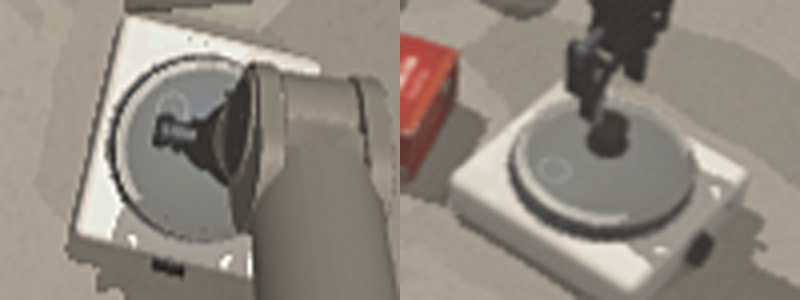

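The picture shows the open fingers above the knob, with the near finger at scene crop (590,95). They are well centred on it, so I'll descend and grip.

```bash
python3 -m handwheel '[{"dp":[0,-0.003,0.025],"delta_rot":[0,0,0]},{"dp":[0,-0.003,0.04],"delta_rot":[0,0,0]},{"dp":[0,-0.003,0.05],"delta_rot":[0,0,0]},{"dp":[0,-0.003,0.05],"delta_rot":[0,0,0]},{"dp":[0,-0.003,0.05],"delta_rot":[0,0,0]}]'; python3 -m handwheel '[{"dp":[0,0,0],"delta_rot":[0,0,0]},{"dp":[0,0,0],"delta_rot":[0,0,0]},{"dp":[0,0,0],"delta_rot":[0,0,0]},{"dp":[0,0,0],"delta_rot":[0,0,0]},{"dp":[0,0,0],"delta_rot":[0,0,0]},{"dp":[0,0,0],"delta_rot":[0,0,0]}]' 0 50;  python3 -m handwheel '[{"dp":[0,0,-0.01],"delta_rot":[0,0,0]},{"dp":[0,0,-0.02],"delta_rot":[0,0,0]},{"dp":[0,0,-0.035],"delta_rot":[0,0,0]},{"dp":[0,0,-0.05],"delta_rot":[0,0,0]},{"dp":[0,0,-0.05],"delta_rot":[0,0,0]},{"dp":[0,0,-0.05],"delta_rot":[0,0,0]}]'
python3 - <<'E'
from h import *
Rt=down(np.radians(-12));go([.46,-.31,.15],Rt)
E
```

```text
clock: 3.1
tcp_pos: [0.491, -0.0601, 0.0985]
orientation: [0.329, 3.124, 0.0]
contact_force: [-0.1, -0.0, 0.4]
grip_width: 0.0645
gripper_force: 0.0
clock: 3.85
tcp_pos: [0.4911, -0.0602, 0.0988]
orientation: [0.329, 3.123, 0.001]
contact_force: [-1.0, -0.3, 5.5]
grip_width: 0.0357
gripper_force: 49.5
clock: 4.6
tcp_pos: [0.4904, -0.06, 0.148]
orientation: [-0.329, -3.124, -0.0]
contact_force: [-0.2, 0.4, -2.7]
grip_width: 0.0356
gripper_force: 50.4
to [ 0.46 -0.31  0.15] dp [-0.0223 -0.2508 -0.002 ] rot [ 0.0001 -0.0001 -0.0002]
```

```bash
python3 -m handwheel '[{"dp":[-0.003,-0.03,0],"delta_rot":[0,0,0]},{"dp":[-0.006,-0.07,0],"delta_rot":[0,0,0]},{"dp":[-0.01,-0.115,0],"delta_rot":[0,0,0]},{"dp":[-0.014,-0.16,0],"delta_rot":[0,0,0]},{"dp":[-0.018,-0.205,0],"delta_rot":[0,0,0]},{"dp":[-0.021,-0.235,0],"delta_rot":[0,0,0]},{"dp":[-0.022,-0.25,0],"delta_rot":[0,0,0]},{"dp":[-0.022,-0.25,0.02],"delta_rot":[0,0,0]},{"dp":[-0.022,-0.25,0.05],"delta_rot":[0,0,0]},{"dp":[-0.022,-0.25,0.08],"delta_rot":[0,0,0]},{"dp":[-0.022,-0.25,0.1],"delta_rot":[0,0,0]},{"dp":[-0.022,-0.25,0.105],"delta_rot":[0,0,0]}]'; python3 -m handwheel '[{"dp":[0,0,0.004],"delta_rot":[0,0,0]},{"dp":[0,0,0.007],"delta_rot":[0,0,0]},{"dp":[0,0,0.009],"delta_rot":[0,0,0]},{"dp":[0,0,0.01],"delta_rot":[0,0,0]},{"dp":[0,0,0.01],"delta_rot":[0,0,0]}]'
```

```text
clock: 6.1
tcp_pos: [0.4594, -0.3075, 0.0415]
orientation: [-0.327, -3.121, -0.003]
contact_force: [-0.2, -0.1, -2.7]
grip_width: 0.0357
gripper_force: 50.7
clock: 6.72
tcp_pos: [0.4601, -0.3093, 0.0332]
orientation: [0.329, 3.124, -0.0]
contact_force: [-0.5, -0.2, -3.7]
grip_width: 0.0357
gripper_force: 50.7
```

```bash
python3 -m handwheel '[{"dp":[0,0,0.0008],"delta_rot":[0,0,0]},{"dp":[0,0,0.0015],"delta_rot":[0,0,0]},{"dp":[0,0,0.0015],"delta_rot":[0,0,0]}]'
```

```text
clock: 7.1
tcp_pos: [0.4602, -0.3093, 0.0328]
orientation: [0.329, 3.124, 0.001]
contact_force: [-4.1, 2.7, 11.0]
grip_width: 0.0354
gripper_force: 52.3
```

```bash
python3 -m handwheel '[{"dp":[0,0,0],"delta_rot":[0,0,0]},{"dp":[0,0,0],"delta_rot":[0,0,0]},{"dp":[0,0,0],"delta_rot":[0,0,0]},{"dp":[0,0,0],"delta_rot":[0,0,0]},{"dp":[0,0,-0.03],"delta_rot":[0,0,0]},{"dp":[0,0,-0.08],"delta_rot":[0,0,0]},{"dp":[0,0,-0.13],"delta_rot":[0,0,0]},{"dp":[0,0,-0.18],"delta_rot":[0,0,0]},{"dp":[0,0,-0.2],"delta_rot":[0,0,0]},{"dp":[0,0,-0.2],"delta_rot":[0,0,0]}]' 0.75 40
python3 - <<'E'
from h import *
t=vision.grab_frame("top");s=vision.grab_frame("scene")
a=lambda im,u,v:cv2.resize(im[v-30:v+30,u-20:u+20],(400,600),interpolation=cv2.INTER_LANCZOS4)
im=np.hstack([a(t["img"],294,200),a(s["img"],300,238)]);im=np.clip(im.astype(float)*1.5,0,255).astype(np.uint8)
cv2.imwrite("pics/c3.png",im)
cv2.imwrite("pics/c4.png",np.vstack([np.hstack([tile(t["img"],396,212),tile(t["img"],465,220)]),np.hstack([tile(s["img"],375,175),tile(s["img"],410,140)])]))
E
```

```text
clock: 8.35
tcp_pos: [0.4609, -0.3097, 0.2331]
orientation: [0.329, 3.121, -0.001]
contact_force: [1.0, -0.3, -0.0]
grip_width: 0.0641
gripper_force: 0.0
```

View pics/c3.png

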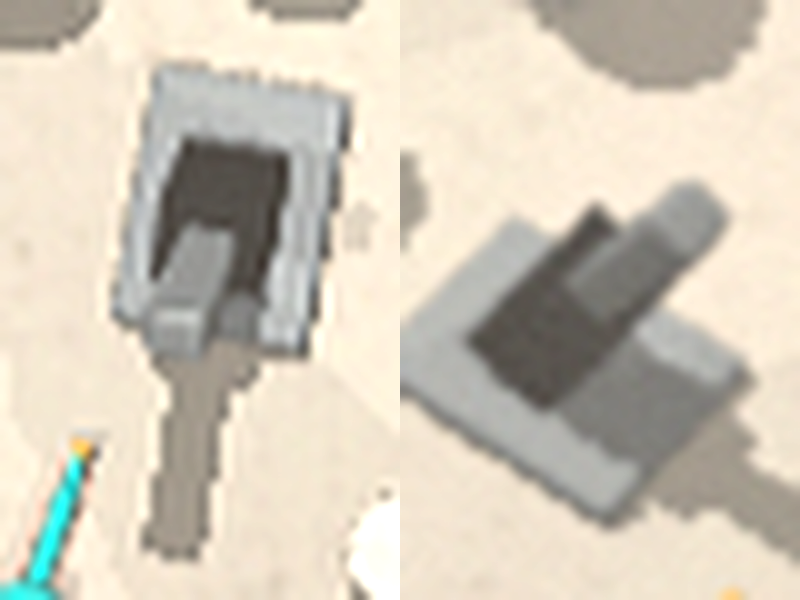

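View pics/c4.png

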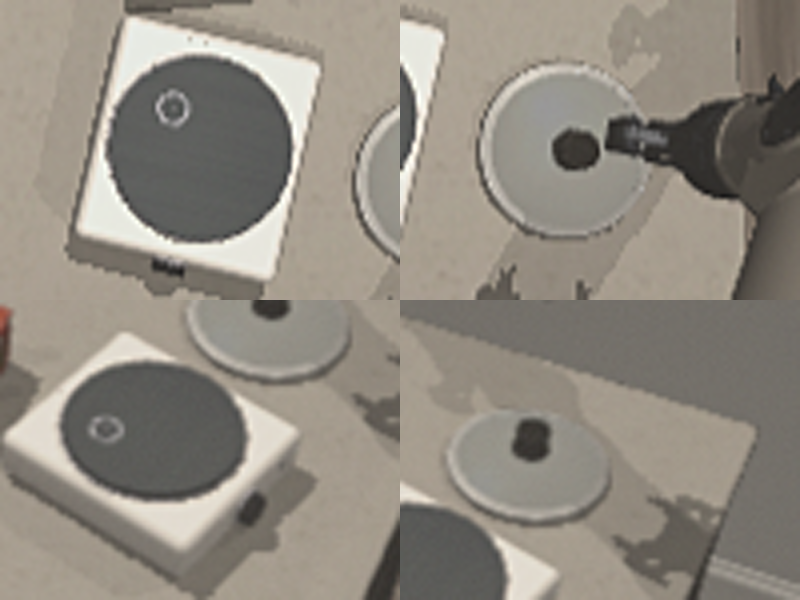

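The lid sits flat on the right at top (467,219), and the ring is now clear at top (388.5,201) and scene (351.5,169.5). The probe's end face is centred at about top (291.4,202.3) and scene (308.8,229.3).

```bash
cat >> h.py <<'E'
yw=np.radians(-10.)
Z=R.from_rotvec([0,0,yw])
def lean(deg): return Z.apply([-np.sin(np.radians(deg)),0,np.cos(np.radians(deg))])
def leanR(deg):
    z=-lean(deg); y=Z.apply([0,1,0]); return R.from_matrix(np.c_[np.cross(y,z),y,z])
E
python3 - <<'E'
from h import *
t=vision.grab_frame("top");s=vision.grab_frame("scene")
h,e=tri(t,(291.4,202.3),s,(308.8,229.3)); print("head",h,e)
rm=tri(t,(388.5,201.),s,(351.4,169.3)); print("ring",rm,onz(t,388.6,201,.066),onz(s,351.4,169.3,.066))
O=np.array([.5724,.3261,0]); m=O+Z.apply([-.014,0,.074]); a=lean(29)
print("mouth",m,"pred head",m+.08*a, "along",(h-m)@a,"perp",h-m-a*((h-m)@a))
# refine ring by bright blob on dark plate
for n,f,(u,v) in(("top",t,(388,201)),("scene",s,(351,169))):
    g=cv2.resize(f["img"][v-6:v+7,u-6:u+7],None,fx=8,fy=8,interpolation=cv2.INTER_CUBIC).min(2)
    M=cv2.moments((g>105).astype(np.uint8),True); p=(M["m10"]/M["m00"]+.5)/8-.5+u-6,(M["m01"]/M["m00"]+.5)/8-.5+v-6
    print(n,p,M["m00"]/64,onz(f,*p,.066))
E
```

```text
head [0.52331195 0.33464091 0.13811996] 0.0008866229692008346
ring (array([ 0.53221182, -0.03239806,  0.06793167]), np.float64(0.0007644858632046452)) [ 0.53267464 -0.03297459  0.066     ] [ 0.53248842 -0.03432753  0.066     ]
mouth [0.55861269 0.32853107 0.074     ] pred head [0.52041715 0.33526598 0.14396958] along 0.07344908063364652 perp [-2.32893841e-04 -7.35720077e-05 -1.20052263e-04]
top (388.83859983079526, 201.30348984771572) 46.171875 [ 0.53150653 -0.0338787   0.066     ]
scene (351.16809964726633, 169.3641975308642) 35.4375 [ 0.53313652 -0.03361605  0.066     ]
```

```bash
python3 - <<'E'
from h import *
O=np.array([.5724,.3261,0]); m=O+Z.apply([-.014,0,.074]); a=lean(29)
go([.49,0.0,.25],down(yw)); go(m+.136*a,leanR(29))
E
```

```text
to [0.49 0.   0.25] dp [ 0.0343  0.3084 -0.0196] rot [ 0.0006 -0.0025 -0.0352]
to [0.4937 0.34   0.1929] dp [0.1014 0.6416 0.0378] rot [-0.0084 -0.5086 -0.0346]
```

```bash
python3 -m handwheel '[{"dp":[0.034,0.308,-0.02],"delta_rot":[0,0,-0.035]},{"dp":[0.034,0.308,-0.02],"delta_rot":[0,0,-0.035]},{"dp":[0.034,0.308,-0.02],"delta_rot":[0,0,-0.035]},{"dp":[0.034,0.308,-0.02],"delta_rot":[0,0,-0.035]},{"dp":[0.034,0.308,-0.02],"delta_rot":[0,0,-0.035]},{"dp":[0.101,0.64,-0.005],"delta_rot":[-0.008,-0.509,-0.035]},{"dp":[0.101,0.64,-0.005],"delta_rot":[-0.008,-0.509,-0.035]},{"dp":[0.101,0.64,-0.005],"delta_rot":[-0.008,-0.509,-0.035]},{"dp":[0.101,0.64,-0.005],"delta_rot":[-0.008,-0.509,-0.035]},{"dp":[0.101,0.641,0.02],"delta_rot":[-0.008,-0.509,-0.035]},{"dp":[0.101,0.641,0.038],"delta_rot":[-0.008,-0.509,-0.035]},{"dp":[0.101,0.641,0.038],"delta_rot":[-0.008,-0.509,-0.035]}]' 0.65 40; python3 -m handwheel '[{"dp":[0,0,0],"delta_rot":[0,0,0]},{"dp":[0,0,0],"delta_rot":[0,0,0]},{"dp":[0,0,0],"delta_rot":[0,0,0]}]'; python3 - <<'E'
from h import *
O=np.array([.5724,.3261,0]); m=O+Z.apply([-.014,0,.074]); a=lean(29)
print(status.get_obs()["joints"].round(2))
go(m+.136*a,leanR(29)); go(m+.016*a,leanR(29))
E
```

```text
clock: 10.05
tcp_pos: [0.4934, 0.3414, 0.1912]
orientation: [0.225, 2.626, -0.062]
contact_force: [-0.0, 0.4, -0.5]
grip_width: 0.0554
gripper_force: 0.0
clock: 10.42
tcp_pos: [0.4951, 0.337, 0.1936]
orientation: [0.231, 2.624, -0.063]
contact_force: [-0.5, 0.2, -0.3]
grip_width: 0.0555
gripper_force: 0.0
[-0.95  0.29 -0.    2.05  0.74  0.71 -0.1 ]
to [0.4937 0.34   0.1929] dp [ 0.002   0.0027 -0.0004] rot [-0.0024  0.0029 -0.0008]
to [0.551  0.3299 0.088 ] dp [0.0023 0.003  0.1196] rot [-0.0024  0.0029 -0.0008]
```

```bash
python3 -m handwheel '[{"dp":[0.002,0.003,0.03],"delta_rot":[-0.002,0.003,0]},{"dp":[0.002,0.003,0.055],"delta_rot":[-0.002,0.003,0]},{"dp":[0.002,0.003,0.075],"delta_rot":[-0.002,0.003,0]},{"dp":[0.002,0.003,0.085],"delta_rot":[-0.002,0.003,0]},{"dp":[0.002,0.003,0.085],"delta_rot":[-0.002,0.003,0]}]'; python3 - <<'E'
from h import *
O=np.array([.5724,.3261,0]); m=O+Z.apply([-.014,0,.074]); a=lean(29)
go(m+.016*a,leanR(29))
t=vision.grab_frame("top");s=vision.grab_frame("scene")
cv2.imwrite("pics/c5.png",np.clip(np.hstack([tile(t["img"],294,200,400,400,8),tile(s["img"],305,233,400,400,8)])*1.4,0,255).astype(np.uint8))
E
```

```text
clock: 11.05
tcp_pos: [0.5345, 0.3342, 0.1181]
orientation: [0.229, 2.627, -0.059]
contact_force: [0.2, -0.1, 0.1]
grip_width: 0.0557
gripper_force: 0.0
to [0.551  0.3299 0.088 ] dp [-0.0003 -0.0014  0.0346] rot [ 0.0003 -0.0003  0.0005]
```

View pics/c5.png

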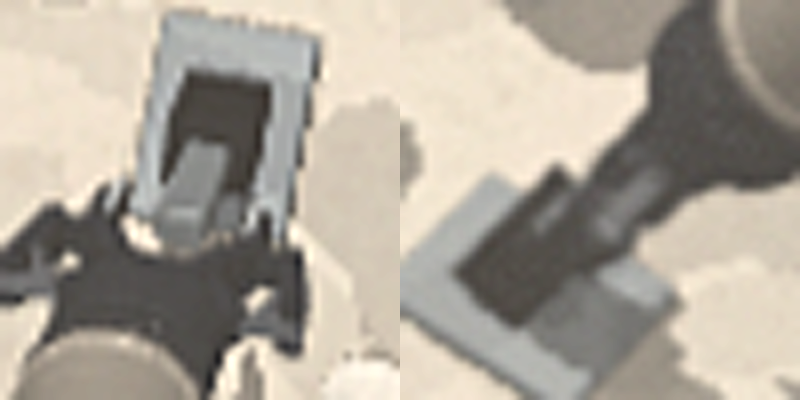

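The handle at crop (195,190) is centred between the fingers at about (120,190) and (270,225). I'll go in and grip.

```bash
python3 -m handwheel '[{"dp":[0,-0.001,0.015],"delta_rot":[0,0,0]},{"dp":[0,-0.001,0.027],"delta_rot":[0,0,0]},{"dp":[0,-0.001,0.034],"delta_rot":[0,0,0]},{"dp":[0,-0.001,0.034],"delta_rot":[0,0,0]},{"dp":[0,-0.001,0.034],"delta_rot":[0,0,0]}]'; python3 -m handwheel '[{"dp":[0,0,0],"delta_rot":[0,0,0]},{"dp":[0,0,0],"delta_rot":[0,0,0]},{"dp":[0,0,0],"delta_rot":[0,0,0]},{"dp":[0,0,0],"delta_rot":[0,0,0]},{"dp":[0,0,0],"delta_rot":[0,0,0]},{"dp":[0,0,0],"delta_rot":[0,0,0]}]' 0 45; python3 - <<'E'
from h import *
p,q,o=pose(); print(o["moment"])
d=q.inv().apply(lean(25)); print("bore dir in tool",d)
E
```

```text
clock: 11.78
tcp_pos: [0.5504, 0.3311, 0.0887]
orientation: [0.228, 2.627, -0.058]
contact_force: [0.7, 0.3, -0.4]
grip_width: 0.0557
gripper_force: 0.0
clock: 12.52
tcp_pos: [0.5504, 0.3311, 0.0889]
orientation: [0.228, 2.627, -0.058]
contact_force: [-2.6, 0.5, 5.9]
grip_width: 0.0234
gripper_force: 31.9
[-0.11469899  0.58233799 -0.11214363]
bore dir in tool [-0.06987261  0.00142238 -0.99755491]
```

```bash
python3 -m handwheel '[{"dp":[-0.0003,0,-0.005],"delta_rot":[0,0,0]},{"dp":[-0.001,0,-0.012],"delta_rot":[0,0,0]},{"dp":[-0.0015,0,-0.02],"delta_rot":[0,0,0]},{"dp":[-0.0015,0,-0.02],"delta_rot":[0,0,0]}]'; python3 -m handwheel '[{"dp":[-0.001,0,-0.012],"delta_rot":[0,0,0]},{"dp":[-0.002,0,-0.027],"delta_rot":[0,0,0]},{"dp":[-0.003,0,-0.042],"delta_rot":[0,0,0]},{"dp":[-0.004,0,-0.057],"delta_rot":[0,0,0]},{"dp":[-0.005,0,-0.072],"delta_rot":[0,0,0]},{"dp":[-0.006,0,-0.087],"delta_rot":[0,0,0]},{"dp":[-0.007,0,-0.1],"delta_rot":[0,0,0]},{"dp":[-0.007,0,-0.1],"delta_rot":[0,0,0]},{"dp":[-0.007,0,-0.1],"delta_rot":[0,0,0]}]'; python3 - <<'E'
from h import *
go([.49,.15,.27],down(yw)); go([.532,-.034,.20],down(yw))
E
```

```text
clock: 13.02
tcp_pos: [0.542, 0.3328, 0.1076]
orientation: [0.228, 2.627, -0.056]
contact_force: [-0.1, -0.5, -1.4]
grip_width: 0.0238
gripper_force: 31.2
clock: 14.15
tcp_pos: [0.5004, 0.3393, 0.1974]
orientation: [0.229, 2.627, -0.059]
contact_force: [0.2, -0.0, -1.3]
grip_width: 0.0236
gripper_force: 31.2
to [0.49 0.15 0.27] dp [-0.0548 -0.1883 -0.0526] rot [4.000e-04 5.058e-01 9.000e-04]
to [ 0.532 -0.034  0.2  ] dp [-0.0849 -0.3623  0.044 ] rot [4.000e-04 5.058e-01 9.000e-04]
```

```bash
python3 -m handwheel '[{"dp":[-0.01,-0.02,-0.04],"delta_rot":[0,0.08,0]},{"dp":[-0.03,-0.05,-0.053],"delta_rot":[0,0.18,0]},{"dp":[-0.055,-0.1,-0.053],"delta_rot":[0,0.3,0]},{"dp":[-0.055,-0.15,-0.053],"delta_rot":[0,0.4,0]},{"dp":[-0.055,-0.19,-0.053],"delta_rot":[0,0.506,0]},{"dp":[-0.06,-0.24,-0.03],"delta_rot":[0,0.506,0]},{"dp":[-0.07,-0.29,0],"delta_rot":[0,0.506,0]},{"dp":[-0.08,-0.33,0.03],"delta_rot":[0,0.506,0]},{"dp":[-0.085,-0.355,0.044],"delta_rot":[0,0.506,0]},{"dp":[-0.085,-0.362,0.044],"delta_rot":[0,0.506,0]},{"dp":[-0.085,-0.362,0.044],"delta_rot":[0,0.506,0]},{"dp":[-0.085,-0.362,0.044],"delta_rot":[0,0.506,0]}]'; python3 - <<'E'
from h import *
go([.532,-.034,.20],down(yw))
t=vision.grab_frame("top");s=vision.grab_frame("scene")
cv2.imwrite("pics/c6.png",np.clip(np.hstack([tile(t["img"],390,203,400,480,8),tile(s["img"],352,153,400,480,8)])*1.4,0,255).astype(np.uint8))
p=pose()[0];
for dz in(0,-.02,-.079): print(dz,proj(t,p+[0,0,dz]),proj(s,p+[0,0,dz]))
E
```

```text
clock: 15.65
tcp_pos: [0.5323, -0.0318, 0.2006]
orientation: [0.268, 3.129, 0.002]
contact_force: [-0.0, -0.2, -1.5]
grip_width: 0.0235
gripper_force: 31.3
to [ 0.532 -0.034  0.2  ] dp [-0.     -0.0022  0.0006] rot [0.0015 0.0006 0.0034]
0 (np.float64(394.7447542813914), np.float64(199.04937245637453)) (np.float64(353.86597025204577), np.float64(143.01078177285876))
-0.02 (np.float64(393.7170367619067), np.float64(199.37721351367915)) (np.float64(353.44547742336675), np.float64(147.21168807234014))
-0.079 (np.float64(390.8532608573594), np.float64(200.2907557104698)) (np.float64(352.2544456633111), np.float64(159.11061352944904))
```

View pics/c6.png

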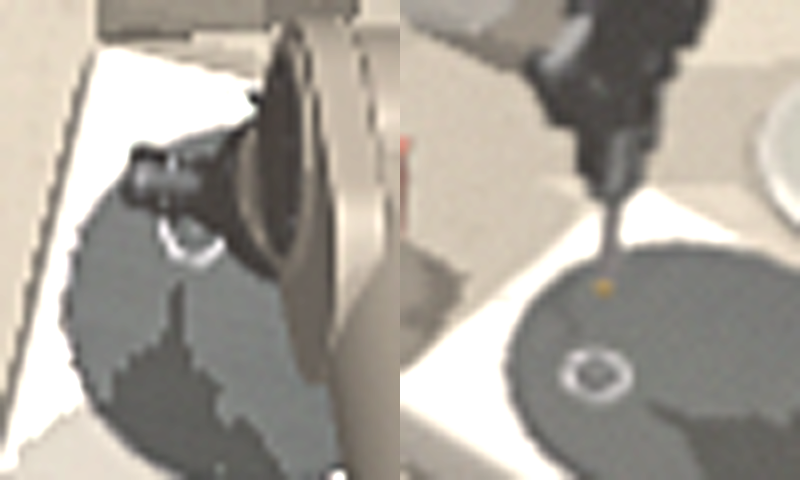

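The brass tip is at scene (351.9,158.5), within half a pixel of the predicted point, and the stem is vertical. The ring below it is at (351,169.4). I'll descend to just above contact.

```bash
python3 -m handwheel '[{"dp":[0,-0.002,0.015],"delta_rot":[0,0,0]},{"dp":[0,-0.002,0.03],"delta_rot":[0,0,0]},{"dp":[0,-0.002,0.04],"delta_rot":[0,0,0]},{"dp":[0,-0.002,0.045],"delta_rot":[0,0,0]},{"dp":[0,-0.002,0.045],"delta_rot":[0,0,0]},{"dp":[0,-0.002,0.045],"delta_rot":[0,0,0]},{"dp":[0,-0.002,0.045],"delta_rot":[0,0,0]}]'; python3 - <<'E'
from h import *
import time
go([.5323,-.0337,.139],down(yw))
s=vision.grab_frame("scene"); u,v=351,169
im=s["img"].astype(int); m=(im[...,2]-im[...,0]>40); m[:v-25]=0;m[v+15:]=0;m[:,:u-12]=0;m[:,u+12:]=0
print(np.argwhere(m).mean(0)[::-1],m.sum(),proj(s,[.5323,-.0337,.066]),proj(s,pose()[0]-[0,0,.076]))
E
```

```text
clock: 16.62
tcp_pos: [0.5322, -0.0354, 0.1556]
orientation: [0.272, 3.129, 0.001]
contact_force: [-0.3, -0.4, -2.0]
grip_width: 0.0237
gripper_force: 31.3
to [ 0.5323 -0.0337  0.139 ] dp [0.0002 0.0017 0.0166] rot [0.0009 0.0009 0.0011]
[351.33333333 166.66666667] 3 (np.float64(351.3793606281317), np.float64(169.4220416640049)) (np.float64(351.8486929439858), np.float64(166.61492613944532))
```

```bash
M='import json'; python3 -m handwheel '[{"dp":[0,0.0015,0.004],"delta_rot":[0,0,0]},{"dp":[0,0.0015,0.007],"delta_rot":[0,0,0]},{"dp":[0,0.0015,0.007],"delta_rot":[0,0,0]},{"dp":[0,0.0015,0.007],"delta_rot":[0,0,0]}]'; for i in 1; do python3 -m handwheel '[{"dp":[0,0,0.001],"delta_rot":[0,0,0]},{"dp":[0,0,0.002],"delta_rot":[0,0,0]},{"dp":[0,0,0.002],"delta_rot":[0,0,0]}]'; done; python3 -m handwheel '[{"dp":[0,0,0.001],"delta_rot":[0,0,0]},{"dp":[0,0,0.002],"delta_rot":[0,0,0]},{"dp":[0,0,0.002],"delta_rot":[0,0,0]}]'; python3 -m handwheel '[{"dp":[0,0,0.001],"delta_rot":[0,0,0]},{"dp":[0,0,0.002],"delta_rot":[0,0,0]},{"dp":[0,0,0.002],"delta_rot":[0,0,0]}]'
```

```text
clock: 17.18
tcp_pos: [0.5321, -0.0339, 0.1481]
orientation: [-0.272, -3.13, -0.001]
contact_force: [-0.4, 0.1, -1.7]
grip_width: 0.0234
gripper_force: 31.3
clock: 17.55
tcp_pos: [0.5321, -0.034, 0.1461]
orientation: [-0.272, -3.13, -0.001]
contact_force: [0.2, -0.4, -1.4]
grip_width: 0.0237
gripper_force: 31.3
clock: 17.92
tcp_pos: [0.5321, -0.0339, 0.1441]
orientation: [-0.272, -3.13, -0.001]
contact_force: [-0.8, 0.4, -1.4]
grip_width: 0.0237
gripper_force: 31.3
clock: 18.3
tcp_pos: [0.5322, -0.0339, 0.1422]
orientation: [0.272, 3.13, 0.001]
contact_force: [0.7, 0.0, 0.1]
grip_width: 0.0235
gripper_force: 31.3
```

```bash
for k in 1 2 3; do python3 -m handwheel '[{"dp":[0,0,0],"delta_rot":[0,0,0]}]' | grep contact; done; python3 -m handwheel '[{"dp":[0,0,0.001],"delta_rot":[0,0,0]},{"dp":[0,0,0.002],"delta_rot":[0,0,0]},{"dp":[0,0,0.002],"delta_rot":[0,0,0]}]'|grep -E 'tcp|contact'; for k in 1 2 3 4; do python3 -m handwheel '[{"dp":[0,0,0],"delta_rot":[0,0,0]}]' | grep contact; done
```

```text
contact_force: [-0.7, 0.5, -0.9]
contact_force: [0.3, 0.1, 0.3]
contact_force: [-0.9, 0.0, -0.9]
tcp_pos: [0.5322, -0.0339, 0.1402]
contact_force: [0.7, -0.9, 0.4]
contact_force: [-0.2, 0.3, 0.7]
contact_force: [0.2, -0.9, 0.9]
contact_force: [-0.1, 0.1, 0.9]
contact_force: [-0.5, -0.9, 0.2]
```

```bash
python3 -m handwheel '[{"dp":[0,0,0.001],"delta_rot":[0,0,0]},{"dp":[0,0,0.0017],"delta_rot":[0,0,0]},{"dp":[0,0,0.0017],"delta_rot":[0,0,0]}]'|grep -E 'tcp|contact'; for k in 1 2 3 4 5 6 7 8; do python3 -m handwheel '[{"dp":[0,0,0],"delta_rot":[0,0,0]}]' | grep contact; done; python3 - <<'E'
from h import *
s=vision.grab_frame("scene");t=vision.grab_frame("top");p=pose()[0]
print(p,[proj(s,p-[0,0,d]) for d in(.019,.04,.0725)],proj(s,[.5323,-.0337,.066]))
cv2.imwrite("pics/c7.png",np.clip(np.hstack([tile(s["img"],352,160,480,480,12),tile(t["img"],390,203,300,480,8)])*1.4,0,255).astype(np.uint8))
E
```

```text
tcp_pos: [0.5322, -0.0339, 0.1385]
contact_force: [0.1, -0.6, 2.0]
contact_force: [0.8, -0.1, 3.0]
contact_force: [-0.1, -0.0, 0.7]
contact_force: [-0.2, -0.4, 1.3]
contact_force: [0.3, 0.1, 0.8]
contact_force: [0.8, 0.1, 1.0]
contact_force: [0.7, -0.7, 2.2]
contact_force: [0.4, -0.5, 1.1]
contact_force: [0.2, 0.9, 2.0]
[ 0.53217649 -0.0339112   0.13850137] [(np.float64(352.4554528908691), np.float64(159.22330856163495)), (np.float64(352.0470446049616), np.float64(163.28129681514514)), (np.float64(351.43156211996245), np.float64(169.3967963790636))] (np.float64(351.3793606281317), np.float64(169.4220416640049))
```

View pics/c7.png

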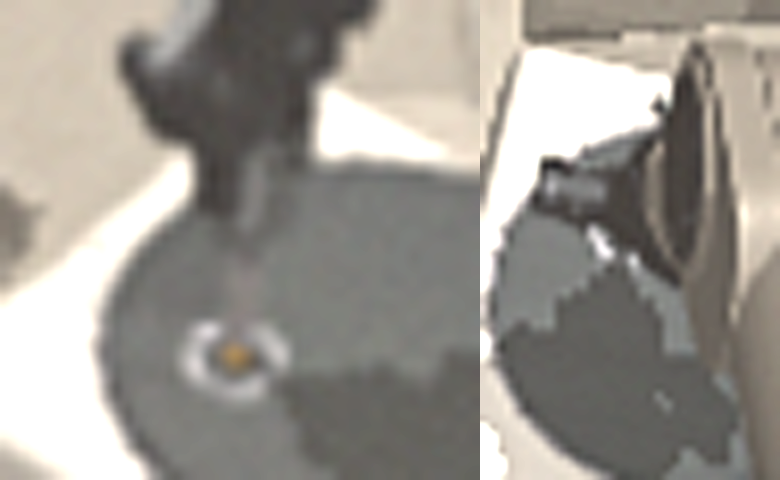

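The brass tip at crop (235,355) sits in the middle of the ring at (236,358). The stem is upright, and the mean push is about 3.1 N, which is halfway. I'll hold it there and hand in.

```bash
for k in 1 2; do python3 -m handwheel '[{"dp":[0,0,0],"delta_rot":[0,0,0]},{"dp":[0,0,0],"delta_rot":[0,0,0]},{"dp":[0,0,0],"delta_rot":[0,0,0]},{"dp":[0,0,0],"delta_rot":[0,0,0]},{"dp":[0,0,0],"delta_rot":[0,0,0]},{"dp":[0,0,0],"delta_rot":[0,0,0]},{"dp":[0,0,0],"delta_rot":[0,0,0]},{"dp":[0,0,0],"delta_rot":[0,0,0]},{"dp":[0,0,0],"delta_rot":[0,0,0]},{"dp":[0,0,0],"delta_rot":[0,0,0]}]'; done; python3 -c "from bench import r; print(r.hand_in())"
```

```text
clock: 22.28
tcp_pos: [0.5322, -0.0339, 0.1385]
orientation: [0.272, 3.13, 0.001]
contact_force: [0.4, -0.1, 2.1]
grip_width: 0.0235
gripper_force: 31.4
clock: 23.52
tcp_pos: [0.5321, -0.0339, 0.1385]
orientation: [0.272, 3.13, 0.001]
contact_force: [1.2, 0.0, 3.3]
grip_width: 0.0237
gripper_force: 31.4
the job is handed in; nothing more can be done
None
```

The lid is flat on the worktop to the right, and the thermometer was held upright in the ring with its tip about halfway in (about 3 N) for over 3 s; I handed the job in at about 23.5 s, and no verdict came back.

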